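Tare the laboratory balance with the beaker on it

ROBOT

A 7-joint arm with a two-finger parallel gripper is mounted at the origin on the work surface. World frame = base frame: x ahead of the robot, y to its left, z up, the work surface at z = 0. Lengths are in m, angles in degrees, forces in N, time in s.
With the tool pointing down it reaches from about 0.425 to 0.875 m from the base axis. Payload 4.7 kg.
Tool frame: the origin (TCP) lies on the mounting face of the last link; the fingertips stand 182 mm ahead of it and the grasp point (between the pads) lies 164 mm ahead of it; z points along the fingers, y is the line along which they close (so a half turn about z gives the same grasp; the last joint's range is limited). The gripper opens to 87 mm and grips with 3 to 60 N. Pads are 19 mm wide; open, the fingers measure 117 mm over their backs; the gripper's body (75 mm by 190 mm) begins 51 mm behind the grasp point.
Start: joints at [-76.427, 18.392, -4.016, 83.108, 1.295, 78.541, -3.26], TCP at [0.144, 0.634, 0.405] pointing down, gripper open.
Joint ranges: [-163.93, 163.93], [-17.29, 119.83], [-79.2, 71.16], [3.27, 140.29], [-89.18, 269.18], [5.43, 117.66], [-154.24, 154.24]. Speed limits (degrees/s): [147.25, 147.25, 180, 180, 180, 180, 180].

INTERFACE

Orientations are given as [roll, pitch, yaw] about the fixed x, y, z axes, in that order (R = Rz(yaw) Ry(pitch) Rx(roll)).
In Python, from cell import env gives the robot as it stands.
- The arm moves only by the tool servo_tool, never from a script. Its argument "plan" is a list of rows, each an object with "xyz": the shift along the tool's x, y, z in cm, a list of three; "twist": the turn, a rotation vector about the tool's x, y, z in degrees, a list of three; "jaw": the closure, from 0 (fully open) to 1 (shut). In form: [{"xyz": [x, y, z], "twist": [wx, wy, wz], "jaw": jaw}, ...]. A call has 1 to 10 rows; each row is the pose to reach, as a shift and turn from the pose commanded when the call began, along the tool's axes at that moment; what a row does not reach only later rows make up. A row lasts 1/12 s, in which the tool goes at most 41.7 mm and 7.16 degrees, less where a joint would pass 70% of its speed; a pose out of reach is approached as far as the arm can. A call with a gripper value outside its range is refused whole. The fingers move at their own pace and stop on an object; "newtons" is the grip in N (left out, the last holds). Time passes only in rows, so rows that repeat a pose let the fingers close. It gives the time, the measured TCP pose, the force, the opening and the grip force at its end, in the units of the state.
- env.get_obs(): the state, without advancing time (a new reading comes with each control period).
- env.read_camera(name): name is "scene" or "top" or "wrist"; returns a dict with "img" (480x640x3 uint8, red, green, blue), "camera_matrix" (3x3 intrinsics, pixels), "R" (3x3) and "t" (3): a world point X has camera coordinates R X + t. Camera axes: x right, y down, z forward; pixel columns grow to the right and rows downward; lengths in m; the calibration is good to about 2 mm. A picture is of the moment at which its call begins. There is no depth.
- env.sign_off(): hands the job in; it is judged then, once.
The state is a dict: "time_s": time; "qpos": joint angles; "joint_velocities": joint speeds; "effort": joint torques, N m; "tool_pos": TCP position; "tool_rot": TCP orientation; "force": force on the tool from outside, world axes, zero at the start; "wrist_torque": the same for the moment, N m; "grip_width": finger opening in m; "grasp_force": force on a finger pad.
Only numpy, scipy, OpenCV 4.12 (cv2) and the standard library are available. Lean on these libraries where they do the work, as an engineer would, in place of code of your own. Each camera call takes 0.05 s, during which the arm holds its last target. There are 200 camera calls.

TASK

Zero the laboratory balance with the empty beaker standing on its pan: first press the green key fully down with the closed fingertips and let it come back up, then press the blue key fully down, hold it down for a good second and let go. Press gently, and leave the red and yellow keys, the pan, the beaker and everything else on the bench untouched; pick nothing up.

Things in the scene. Friction and masses are not known exactly. Their poses are not given: they have to be found in the camera images.
- balance: White laboratory balance fixed to the bench, 300 (x) by 210 (y) by 50 mm high. Origin under its centre on the bench; its -x end is the front deck (top 50 mm above the bench) with a row of four round keys 112 mm in front of the origin, spaced 46 mm along the balance's y; a flat black display lies behind the keys (top 56 mm above the bench). The order of the key colours differs from run to run.
- pan: Round steel weighing pan, 130 mm across, 6 mm thick, on the rear half of the balance; origin at the centre of its underside, its top is 72 mm above the bench. Must not be touched.
- beaker: Empty glass beaker, 62 mm across the rim, 75 mm tall, loose (about 90 g), standing upright near the middle of the pan. Origin at the centre of its underside.
- key_green_top (a point): Centre of the flat top of the green on key: round, 26 mm across, standing 10 mm proud of a thin black collar of 36 mm; 64 mm above the bench when up. Moves down with the key.
- key_green (a joint): Travel of the green key in m: 0 up, 0.007 fully down; springs back up by itself when released; about 1.2 N starts it and 4 N holds it fully down.
- key_green_base: Thin black collar, 36 mm across and 4 mm high, fixed on the front deck, in which the green key slides; origin at the centre of its underside, 50 mm above the bench.
- key_blue_top (a point): Centre of the flat top of the blue tare (zero) key: round, 26 mm across, standing 10 mm proud of a thin black collar of 36 mm; 64 mm above the bench when up. Moves down with the key.
- key_blue (a joint): Travel of the blue key in m: 0 up, 0.007 fully down; springs back up by itself when released; about 1.2 N starts it and 4 N holds it fully down.
- key_blue_base: Thin black collar, 36 mm across and 4 mm high, fixed on the front deck, in which the blue key slides; origin at the centre of its underside, 50 mm above the bench.
- key_red_top (a point): Centre of the flat top of the red off key, must not be touched: round, 26 mm across, standing 10 mm proud of a thin black collar of 36 mm; 64 mm above the bench when up. Moves down with the key.
- key_red (a joint): Travel of the red key in m: 0 up, 0.007 fully down; springs back up by itself when released; about 1.2 N starts it and 4 N holds it fully down.
- key_red_base: Thin black collar, 36 mm across and 4 mm high, fixed on the front deck, in which the red key slides; origin at the centre of its underside, 50 mm above the bench.
- key_yellow_top (a point): Centre of the flat top of the yellow units key, must not be touched: round, 26 mm across, standing 10 mm proud of a thin black collar of 36 mm; 64 mm above the bench when up. Moves down with the key.
- key_yellow (a joint): Travel of the yellow key in m: 0 up, 0.007 fully down; springs back up by itself when released; about 1.2 N starts it and 4 N holds it fully down.
- key_yellow_base: Thin black collar, 36 mm across and 4 mm high, fixed on the front deck, in which the yellow key slides; origin at the centre of its underside, 50 mm above the bench.
- spare_beaker: Spare empty glass beaker, 72 mm across, 90 mm tall, loose on the bench to the robot's left. Bystander; origin at the centre of its underside.
- stopwatch: Green stopwatch, a disc 58 mm across and 16 mm thick, lying loose beside the +y side of the balance. Bystander; origin at the centre of its underside.
- pencil: White pencil, 158 mm long, 8 mm thick, lying loose beside the -y side of the balance. Bystander; origin at the centre of its underside.
- weight_big: Brass 200 g weight, 34 mm across, 46 mm tall, loose, to the robot's right. Bystander; origin at the centre of its underside.
- weight_small: Brass 100 g weight, 26 mm across, 36 mm tall, loose, to the robot's right. Bystander; origin at the centre of its underside.
- bottle: Amber closed bottle, 60 mm across, 140 mm tall, loose, to the robot's left. Bystander; origin at the centre of its underside.
Not all that is in view belongs to the job. What is shaped like the beaker but pink is not meant.

How it is judged:
By the outcome, as a careful person would: the job done as asked, in the order asked, and still so for the second after the job is handed in, with the robot touching nothing.
It also fails if it takes over 38 s, if anything falls off the work surface, if the arm or the gripper's body presses on something with over 40 N, if the wrist force passes 120 N, or if a joint passes its speed limit or range.

## Working session

There is one attempt and no reset: what is moved stays moved. The work goes in short steps, Python scripts to look and compute and a tool call to move; the robot and the scene stay as the last step left them, time stands still between calls to the robot, and variables do not carry over. Pictures are saved under pics/ and viewed, at most 10 in all, crops included, and the job is handed in when it is done.

Besides the shell and the picture viewer there is one more tool, called after "Request:" as name([rows], argument=value, ...), one row to a line, values as JSON. servo_tool: Moves the arm, as the interface text tells. Its arguments: {"type":"object","properties":{"plan":{"type":"array","items":{"type":"object","properties":{"xyz":{"type":"array","items":{"type":"number"}},"twist":{"type":"array","items":{"type":"number"}},"jaw":{"type":"number"}}}},"newtons":{"type":"number"}},"required":["plan"]}

```bash
mkdir -p pics
python3 - <<'E'
from cell import env
import cv2
for n in("top","scene"):
    c=env.read_camera(n); cv2.imwrite(f"pics/{n}0.png",c["img"][...,::-1])
    print(n,c["camera_matrix"].tolist(),c["R"].tolist(),c["t"].tolist())
print(env.get_obs())
E
```

```text
top [[587.7189041373306, 0.0, 317.08344863600297], [0.0, 587.7189041373306, 234.7657763055528], [0.0, 0.0, 1.0]] [[0.010267487045305954, -0.9999384088969381, -0.004213920079218267], [-0.9828535034656549, -0.009316004798858198, -0.184152661614964], [0.1841020625497234, 0.006032451180674228, -0.9828886203928148]] [-0.009121604421870566, 0.629350260915362, 1.2526371255162656]
scene [[552.5518510801433, 0.0, 324.6766338835208], [0.0, 552.5518510801433, 239.05248571326652], [0.0, 0.0, 1.0]] [[-0.05501428527000776, 0.9983589535221408, -0.01590057666896313], [0.7993984826122627, 0.03449762422440631, -0.5998099531685711], [-0.5982771050386616, -0.045709012733234855, -0.7999844946881851]] [0.03226253928068747, -0.4564734661572185, 1.9567966158522612]
{'time_s': 0.1, 'qpos': array([-76.42777824,  18.43673955,  -4.0165863 ,  83.17069366,
         1.29514064,  78.54149201,  -3.25926947]), 'joint_velocities': array([ 0.02615536, -0.05701283,  0.07845998, -0.16275996, -0.00869086,
       -0.03934933,  0.00051388]), 'effort': array([ 2.36056876e-04, -4.92577672e+01, -4.05640248e-01, -3.13395953e+01,
       -6.41578878e-02,  3.96370352e-02,  7.67773940e-05]), 'tool_pos': array([0.14359128, 0.63374246, 0.40372453]), 'tool_rot': array([-1.79896325e+02,  5.41862451e-03,  1.67239199e+02]), 'force': array([ 0.08989223, -0.67370333, -0.6262685 ]), 'wrist_torque': array([0.06323809, 0.06646675, 0.06950772]), 'grasp_force': 0.0, 'grip_width': 0.08688638742372114}
```

View pics/top0.png

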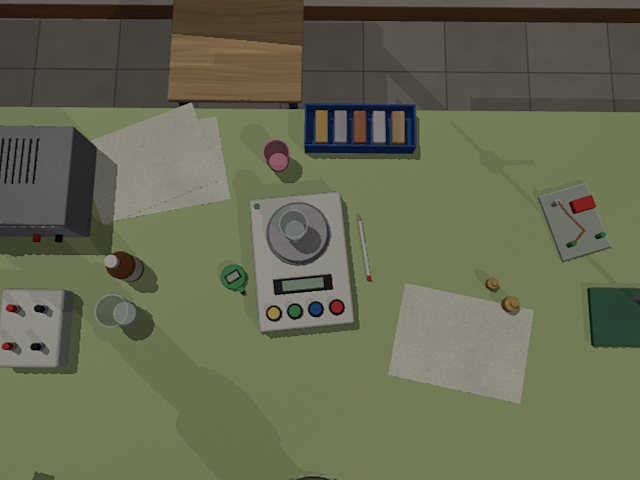

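View pics/scene0.png

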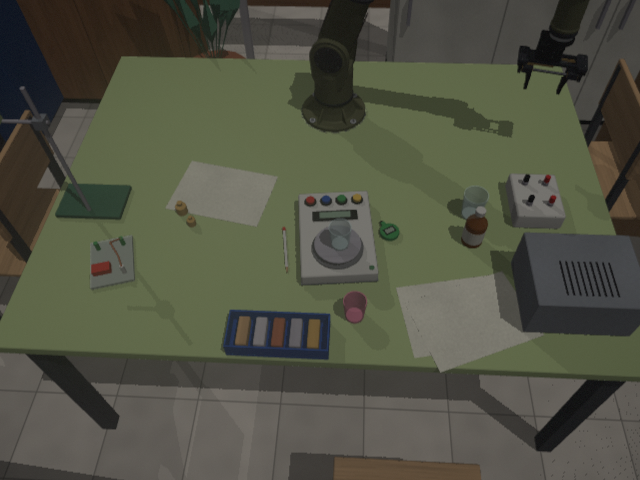

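The top view shows the key row: yellow (274,313), green (295,311), blue (316,309), red (337,307). The scene view shows the same order mirrored, and the arm well clear of the balance. Next I locate the keys by colour.

```bash
cat > h.py <<'E'
import numpy as np, cv2
from cell import env
HUE={"yellow":(15,32),"green":(45,85),"blue":(100,130),"red":(170,8)}
def blob(img,col,roi):
    x0,y0,x1,y1=roi; h=cv2.cvtColor(img,cv2.COLOR_RGB2HSV)[y0:y1,x0:x1]
    a,b=HUE[col]; H=h[...,0]
    m=((H>=a)&(H<=b)) if a<b else ((H>=a)|(H<=b))
    m=(m&(h[...,1]>110)&(h[...,2]>40)).astype(np.uint8)
    n,_,s,c=cv2.connectedComponentsWithStats(m)
    i=1+np.argmax(s[1:,4]); return c[i]+[x0,y0],s[i]
def ground(c,uv,z):
    d=c["R"].T@np.linalg.solve(c["camera_matrix"],[*uv,1]); o=-c["R"].T@c["t"]
    return o+d*(z-o[2])/d[2]
E
python3 - <<'E'
from h import *
for n,roi in(("top",(262,297,350,324)),("scene",(302,192,366,209))):
    c=env.read_camera(n); P=[]
    for k in HUE:
        uv,s=blob(c["img"],k,roi); X=ground(c,uv,.064); P.append(X); print(n,k,uv.round(1),s,X.round(4))
    d=P[3]-P[0]; print(np.linalg.norm(d)/3,np.degrees(np.arctan2(d[1],d[0]))+90)
E
```

```text
top yellow [273.2 312.8] [  5  10  13  13 131] [0.4553 0.0903 0.064 ]
top green [294.3 310.6] [ 27   8  12  12 118] [0.4606 0.0447 0.064 ]
top blue [315.5 308.5] [ 48   6  12  12 119] [ 0.4655 -0.0011  0.064 ]
top red [336.4 306.5] [ 69   4  12  12 121] [ 0.4703 -0.0465  0.064 ]
0.04586957600516486 6.262285309301149
scene yellow [356.8 197.7] [51  2  9  8 54] [0.4633 0.0888 0.064 ]
scene green [341.1 197.2] [36  3  7  5 19] [0.4629 0.0425 0.064 ]
scene blue [325.5 198.7] [20  4  8  6 40] [ 0.4708 -0.0029  0.064 ]
scene red [310.  199.9] [ 4  4  9  8 51] [ 0.4772 -0.048   0.064 ]
0.04583630985851753 5.797354455921862
```

Request:
servo_tool([
  {"xyz":[-27.8,-24.9,0],"twist":[0,0,-19],"jaw":1},
  {"xyz":[-27.8,-24.9,0],"twist":[0,0,-19],"jaw":1},
  {"xyz":[-27.8,-24.9,0],"twist":[0,0,-19],"jaw":1},
  {"xyz":[-27.8,-24.9,0],"twist":[0,0,-19],"jaw":1},
  {"xyz":[-27.8,-24.9,0],"twist":[0,0,-19],"jaw":1},
  {"xyz":[-27.8,-24.9,0],"twist":[0,0,-19],"jaw":1},
  {"xyz":[-27.8,-24.9,0],"twist":[0,0,-19],"jaw":1},
  {"xyz":[-27.8,-24.9,0],"twist":[0,0,-19],"jaw":1},
  {"xyz":[-27.8,-24.9,0],"twist":[0,0,-19],"jaw":1},
  {"xyz":[-27.8,-24.9,0],"twist":[0,0,-19],"jaw":1},
], newtons=20)

```text
time_s: 1.03
tool_pos: [0.3651, 0.3221, 0.4051]
tool_rot: [-179.8, 0.1, -174.5]
force: [0.5, -0.7, -0.1]
grip_width: 0.0286
grasp_force: 0.0
```

Request:
servo_tool([
  {"xyz":[-6.9,-29.5,9],"twist":[0,0,0],"jaw":1},
  {"xyz":[-6.9,-29.5,9],"twist":[0,0,0],"jaw":1},
  {"xyz":[-6.9,-29.5,9],"twist":[0,0,0],"jaw":1},
  {"xyz":[-6.9,-29.5,9],"twist":[0,0,0],"jaw":1},
  {"xyz":[-6.9,-29.5,9],"twist":[0,0,0],"jaw":1},
  {"xyz":[-6.9,-29.5,9],"twist":[0,0,0],"jaw":1},
  {"xyz":[-6.9,-29.5,9],"twist":[0,0,0],"jaw":1},
  {"xyz":[-6.9,-29.5,9],"twist":[0,0,0],"jaw":1},
  {"xyz":[-6.9,-29.5,9],"twist":[0,0,0],"jaw":1},
  {"xyz":[-6.9,-29.5,9],"twist":[0,0,0],"jaw":1},
])

```text
time_s: 1.87
tool_pos: [0.4604, 0.0429, 0.3144]
tool_rot: [180.0, -0.1, -174.0]
force: [-0.1, 1.3, -0.2]
grip_width: 0.0003
grasp_force: 0.0
```

Request:
servo_tool([
  {"xyz":[0,0,0],"twist":[0,0,0],"jaw":1},
  {"xyz":[0,0,0],"twist":[0,0,0],"jaw":1},
  {"xyz":[0,0,0],"twist":[0,0,0],"jaw":1},
  {"xyz":[0,0,0],"twist":[0,0,0],"jaw":1},
  {"xyz":[0,0,0],"twist":[0,0,0],"jaw":1},
  {"xyz":[0,0,0],"twist":[0,0,0],"jaw":1},
])

```text
time_s: 2.37
tool_pos: [0.4603, 0.0444, 0.3149]
tool_rot: [180.0, 0.0, -173.7]
force: [-0.4, 0.3, 0.2]
grip_width: 0.0003
grasp_force: 0.0
```

Run:
```python
from h import *
for n in("wrist","top"):
    c=env.read_camera(n); im=c["img"][...,::-1]
    if n=="top": im=cv2.resize(im[260:350,240:360],None,fx=5,fy=5)
    cv2.imwrite(f"pics/{n}1.png",im)
o=env.get_obs(); print({k:o[k] for k in("time_s","tool_pos","tool_rot","force","grip_width","qpos")})
```

```text
{'time_s': 2.4667, 'tool_pos': array([0.46037366, 0.04413821, 0.31484141]), 'tool_rot': array([ 1.79993222e+02,  1.29628333e-02, -1.73739013e+02]), 'force': array([-1.10548304, -0.20108184, -0.54871988]), 'grip_width': 0.0005236746427490762, 'qpos': array([-36.6844231 ,  -1.55473766,  27.7557556 , 116.23248221,
         0.79117286,  65.13225995,  86.9910685 ])}
```

View pics/wrist1.png

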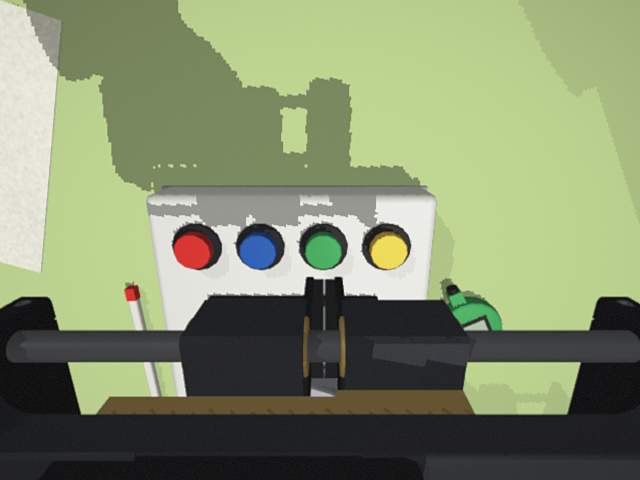

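The wrist view shows the closed fingers centred at column 324 and the green key at (323,250), with red, blue and yellow at (193,250), (257,251) and (388,250). I'll refine the key positions from this view.

Run:
```python
from h import *
c=env.read_camera("wrist")
for k in HUE:
    uv,s=blob(c["img"],k,(165,215,415,275)); print(k,uv.round(1),s,ground(c,uv,.064).round(4))
```

```text
yellow [388.2 250.1] [ 204   17   39   38 1143] [0.4563 0.0884 0.064 ]
green [323.2 250.3] [ 140   17   37   38 1096] [0.4613 0.0435 0.064 ]
blue [258.4 250. ] [  75   17   38   37 1122] [ 0.466  -0.0013  0.064 ]
red [193.7 249.7] [   9   16   41   38 1184] [ 0.4706 -0.0461  0.064 ]
```

Request:
servo_tool([
  {"xyz":[0,0,2.5],"twist":[0,0,0],"jaw":1},
  {"xyz":[0,0,4.5],"twist":[0,0,0],"jaw":1},
  {"xyz":[0,0,5.7],"twist":[0,0,0],"jaw":1},
  {"xyz":[0,0,6.2],"twist":[0,0,0],"jaw":1},
  {"xyz":[0,0,6.5],"twist":[0,0,0],"jaw":1},
  {"xyz":[0,0,6.5],"twist":[0,0,0],"jaw":1},
  {"xyz":[0,0,6.5],"twist":[0,0,0],"jaw":1},
  {"xyz":[0,0,6.5],"twist":[0,0,0],"jaw":1},
])

```text
time_s: 3.18
tool_pos: [0.4609, 0.044, 0.2507]
tool_rot: [180.0, 0.1, -173.8]
force: [0.7, -0.5, -0.6]
grip_width: 0.0006
grasp_force: 0.0
```

Request:
servo_tool([
  {"xyz":[0,0,0.2],"twist":[0,0,0],"jaw":1},
  {"xyz":[0,0,0.4],"twist":[0,0,0],"jaw":1},
  {"xyz":[0,0,0.6],"twist":[0,0,0],"jaw":1},
  {"xyz":[0,0,0.8],"twist":[0,0,0],"jaw":1},
  {"xyz":[0,0,0.9],"twist":[0,0,0],"jaw":1},
  {"xyz":[0,0,1.0],"twist":[0,0,0],"jaw":1},
  {"xyz":[0,0,1.0],"twist":[0,0,0],"jaw":1},
  {"xyz":[0,0,1.0],"twist":[0,0,0],"jaw":1},
])

```text
time_s: 3.85
tool_pos: [0.4608, 0.044, 0.2401]
tool_rot: [180.0, 0.1, -173.8]
force: [1.6, -0.0, 4.1]
grip_width: 0.0001
grasp_force: 1.8
```

Request:
servo_tool([
  {"xyz":[0,0,0.1],"twist":[0,0,0],"jaw":1},
  {"xyz":[0,0,0.15],"twist":[0,0,0],"jaw":1},
  {"xyz":[0,0,0.15],"twist":[0,0,0],"jaw":1},
  {"xyz":[0,0,0.15],"twist":[0,0,0],"jaw":1},
])

```text
time_s: 4.18
tool_pos: [0.4609, 0.044, 0.2395]
tool_rot: [180.0, 0.1, -173.8]
force: [-1.3, 0.8, 11.6]
grip_width: 0.0003
grasp_force: 5.9
```

Request:
servo_tool([
  {"xyz":[0,0,-0.4],"twist":[0,0,0],"jaw":1},
  {"xyz":[0,0,-0.9],"twist":[0,0,0],"jaw":1},
  {"xyz":[0,0,-2],"twist":[0,0,0],"jaw":1},
  {"xyz":[0,0,-4],"twist":[0,0,0],"jaw":1},
  {"xyz":[0,0,-5],"twist":[0,0,0],"jaw":1},
  {"xyz":[0,-2.5,-5],"twist":[0,0,0],"jaw":1},
  {"xyz":[0,-4.6,-5],"twist":[0,0,0],"jaw":1},
  {"xyz":[0,-4.6,-5],"twist":[0,0,0],"jaw":1},
  {"xyz":[0,-4.6,-5],"twist":[0,0,0],"jaw":1},
  {"xyz":[0,-4.6,-5],"twist":[0,0,0],"jaw":1},
])

```text
time_s: 5.02
tool_pos: [0.4651, -0.0014, 0.2881]
tool_rot: [180.0, -0.0, -173.8]
force: [-0.3, 1.5, -1.3]
grip_width: 0.0004
grasp_force: 0.0
```

Run:
```python
from h import *
c=env.read_camera("wrist"); cv2.imwrite("pics/wrist2.png",c["img"][...,::-1])
for k in HUE:
    uv,s=blob(c["img"],k,(200,190,520,290)); print(k,uv.round(1),s,ground(c,uv,.064).round(4))
print(env.get_obs()["tool_pos"])
```

```text
yellow [466.9 264.6] [ 245   54   45   42 1469] [0.456  0.0871 0.064 ]
green [394.9 264.9] [ 174   55   43   41 1361] [0.4611 0.0425 0.064 ]
blue [322.7 263.2] [ 103   54   41   42 1228] [ 0.4648 -0.0023  0.064 ]
red [250.5 264.7] [  29   54   43   42 1406] [ 0.4706 -0.0469  0.064 ]
[ 0.46513392 -0.0010379   0.28811853]
```

View pics/wrist2.png

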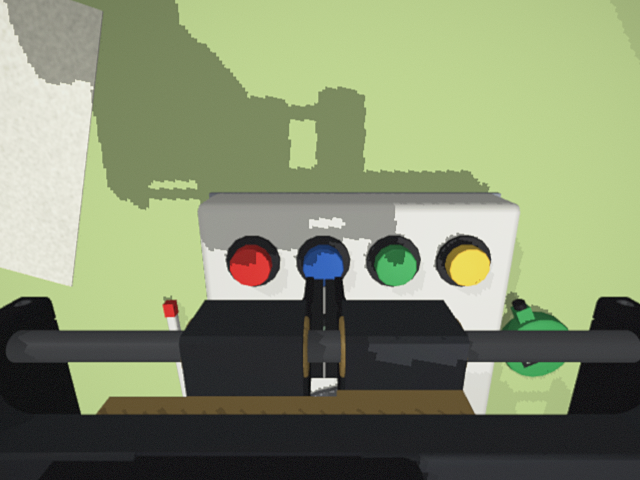

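The view shows green (395,265) level with the others, so it is back up. The fingers are in line with blue (323,263), so I press it the same way.

Request:
servo_tool([
  {"xyz":[0,-0.1,2],"twist":[0,0,0],"jaw":1},
  {"xyz":[0,-0.1,3.2],"twist":[0,0,0],"jaw":1},
  {"xyz":[0,-0.1,3.8],"twist":[0,0,0],"jaw":1},
  {"xyz":[0,-0.1,3.8],"twist":[0,0,0],"jaw":1},
  {"xyz":[0,-0.1,4.1],"twist":[0,0,0],"jaw":1},
  {"xyz":[0,-0.1,4.4],"twist":[0,0,0],"jaw":1},
  {"xyz":[0,-0.1,4.7],"twist":[0,0,0],"jaw":1},
  {"xyz":[0,-0.1,4.9],"twist":[0,0,0],"jaw":1},
  {"xyz":[0,-0.1,5.0],"twist":[0,0,0],"jaw":1},
  {"xyz":[0,-0.1,5.0],"twist":[0,0,0],"jaw":1},
])

```text
time_s: 5.9
tool_pos: [0.466, -0.0026, 0.2395]
tool_rot: [179.9, 0.1, -173.8]
force: [-3.9, 0.6, 9.9]
grip_width: 0.0006
grasp_force: 4.7
```

Request:
servo_tool([
  {"xyz":[0,0,0],"twist":[0,0,0],"jaw":1},
  {"xyz":[0,0,0],"twist":[0,0,0],"jaw":1},
  {"xyz":[0,0,0],"twist":[0,0,0],"jaw":1},
])

```text
time_s: 6.15
tool_pos: [0.466, -0.0025, 0.2395]
tool_rot: [179.9, 0.1, -173.8]
force: [-3.5, 1.7, 9.3]
grip_width: 0.0006
grasp_force: 4.8
```

Request:
servo_tool([
  {"xyz":[0,0,0],"twist":[0,0,0],"jaw":1},
  {"xyz":[0,0,0],"twist":[0,0,0],"jaw":1},
  {"xyz":[0,0,0],"twist":[0,0,0],"jaw":1},
  {"xyz":[0,0,0],"twist":[0,0,0],"jaw":1},
  {"xyz":[0,0,0],"twist":[0,0,0],"jaw":1},
  {"xyz":[0,0,0],"twist":[0,0,0],"jaw":1},
  {"xyz":[0,0,0],"twist":[0,0,0],"jaw":1},
  {"xyz":[0,0,0],"twist":[0,0,0],"jaw":1},
  {"xyz":[0,0,0],"twist":[0,0,0],"jaw":1},
  {"xyz":[0,0,0],"twist":[0,0,0],"jaw":1},
])

```text
time_s: 6.98
tool_pos: [0.466, -0.0026, 0.2395]
tool_rot: [179.9, 0.1, -173.8]
force: [-2.9, 0.4, 9.0]
grip_width: 0.0005
grasp_force: 4.8
```

Request:
servo_tool([
  {"xyz":[0,0,0],"twist":[0,0,0],"jaw":1},
  {"xyz":[0,0,0],"twist":[0,0,0],"jaw":1},
  {"xyz":[0,0,0],"twist":[0,0,0],"jaw":1},
  {"xyz":[0,0,-0.4],"twist":[0,0,0],"jaw":1},
  {"xyz":[0,0,-0.9],"twist":[0,0,0],"jaw":1},
  {"xyz":[0,0,-2],"twist":[0,0,0],"jaw":1},
  {"xyz":[0,0,-5],"twist":[0,0,0],"jaw":1},
  {"xyz":[0,0,-8],"twist":[0,0,0],"jaw":1},
  {"xyz":[0,0,-10],"twist":[0,0,0],"jaw":1},
  {"xyz":[0,0,-10],"twist":[0,0,0],"jaw":1},
])

```text
time_s: 7.82
tool_pos: [0.467, -0.0033, 0.3432]
tool_rot: [179.9, 0.5, -173.8]
force: [0.3, -0.6, 0.4]
grip_width: 0.0007
grasp_force: 0.0
```

Request:
servo_tool([
  {"xyz":[0,0,0],"twist":[0,0,0],"jaw":1},
  {"xyz":[0,0,0],"twist":[0,0,0],"jaw":1},
  {"xyz":[0,0,0],"twist":[0,0,0],"jaw":1},
  {"xyz":[0,0,0],"twist":[0,0,0],"jaw":1},
])

```text
time_s: 8.15
tool_pos: [0.465, -0.0029, 0.3371]
tool_rot: [-180.0, -0.1, -173.8]
force: [0.1, 0.3, 0.0]
grip_width: 0.0006
grasp_force: 0.0
```

Run:
```python
from h import *
c=env.read_camera("wrist"); s=env.read_camera("scene")["img"]
a=cv2.resize(c["img"][150:350,120:520],(800,400)); b=cv2.resize(s[180:290,270:410],(380,300))
cv2.imwrite("pics/end.png",np.vstack([a[:300],np.hstack([b,np.zeros((300,420,3),np.uint8)])])[...,::-1])
```

```text
(no output)
```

View pics/end.png

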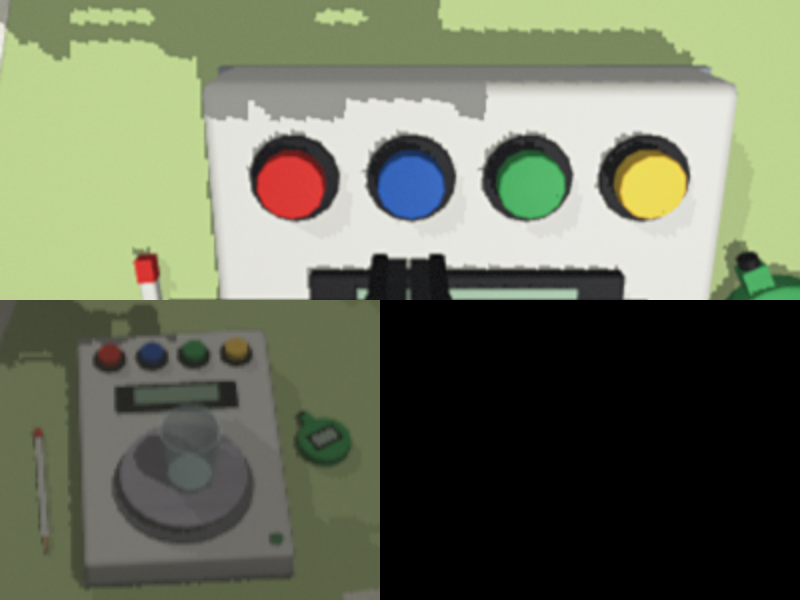

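All four keys are up (blue at (411,185), green at (532,185)). The beaker stands on the pan, and the arm is clear.

```bash
python3 -c "from cell import env; print(env.sign_off())"
```

```text
the job is handed in; nothing more can be done
None
```

I pressed the green key fully down and let it come back up, then held the blue key down for about 1.3 s and let go; the job is handed in, with the beaker on the pan and no sign of anything else having been touched.

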